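# Tip two crates to find the stamped one and push it into the dispatch lane

## Robot

A 7-joint arm with a two-finger parallel gripper is mounted at the origin on the work surface. World frame = base frame: x ahead of the robot, y to its left, z up, the work surface at z = 0. Lengths are in m, angles in rad, forces in N, time in s.
With the tool pointing down it reaches from about 0.425 to 0.875 m from the base axis. Payload 4.7 kg.
Tool frame: the origin (TCP) lies midway between the tips of the shut fingers; the grasp point (between the pads) lies 19 mm behind it; x points along the fingers, y is the direction in which the jaws open and shut, and the axes are right-handed (so a half turn about x gives the same grasp; the last joint's range is limited). The gripper opens to 87 mm and grips with 3 to 60 N. Pads are 19 mm wide; open, the fingers measure 117 mm over their backs; the gripper's body (75 mm by 190 mm) begins 51 mm behind the grasp point.
Start: joints at [1.341, 0.321, -0.07, 1.45, 0.023, 1.371, -0.057], TCP at [0.157, -0.631, 0.183] pointing down, gripper open.
Joint ranges: [-2.86, 2.86], [-0.3, 2.09], [-1.38, 1.24], [0.06, 2.45], [-1.56, 4.7], [0.09, 2.05], [-2.69, 2.69]. Speed limits (rad/s): [2.57, 2.57, 3.14, 3.14, 3.14, 3.14, 3.14].

## Interface

Orientations are given as a rotation vector (axis times angle).
In Python, from bench import ctrl gives the robot as it stands. The module is installed in compiled form; this text tells all that it offers.
- The arm moves only by the tool servo_tool, never from a script. Its arguments are lists of equal length, an entry for each row: "dp": the shift along the tool's x, y, z in units of 25 mm (1.0 is 25 mm), a list of three; "yaw": the turn about the tool's x in units of 6 degrees (1.0 is 6 degrees). A call has exactly 5 rows; each row shifts and turns the commanded pose from where the row before left it, along the tool's axes as they then stand; what a row does not reach is not made up. A row lasts 1/10 s, in which the tool goes at most 50 mm and 8.59 degrees, less where a joint would pass 70% of its speed; a pose out of reach is approached as far as the arm can. A call is refused whole if a number of a shift passes 1 or a number of a turn 1, either way. A call with a gripper value outside its range is refused whole. "fingers" is the opening, from 0 (shut) to 1 (fully open), set as the call begins (left out, the last holds). The fingers move at their own pace and stop on an object; "grip_force" is the grip in N (left out, the last holds). Time passes only in rows, so rows that do not move let the fingers close, or fill a call up. It gives the time, the measured TCP pose, the force and the opening at its end, in the units of the state.
- ctrl.get_state(): the state, without advancing time (a new reading comes with each control period).
- ctrl.get_image(name): name is "scene" or "top" or "wrist"; returns (picture, depth): 420x560x3 uint8, red, green, blue; 420x560 float32, m along the optical axis (not along the pixel's ray), 0 where there is no reading.
- ctrl.camera_info(name): a dict with "fx", "fy", "cx", "cy" (pixels), "extrinsics" (4x4, takes a point from world to camera coordinates); the wrist camera has in their place "hand_eye" (4x4, takes a point from camera to tool coordinates, whose origin is the TCP and whose axes are the tool frame's). Camera axes: x right, y down, z forward; pixel columns grow to the right and rows downward; lengths in m; the calibration is good to about 2 mm. A picture is of the moment at which its call begins: read the wrist's pose just before it. camera_info takes no time and is no camera call.
- ctrl.close_job(): hands the job in, once; it reports no verdict.
Trained networks look in the newest picture that a camera, given by its name, has taken for a name from the list of things; names that differ only in an ending like _2 or _b are one class to them, and where a whole thing is asked for, a point or a joint stands for the part that bears it (a point fixed in the world has none). Each returns a list of dicts, best first, with "score" (0 to 1); they miss things now and then, are a little off and sometimes report something else, mostly with a low value. They report only what shows in the picture. A call takes as long as a camera call.
- ctrl.search_frame(camera, label): "extent" ([left, top, right, bottom] in pixels, round what is visible of it).
- ctrl.cut_out(camera, label): "region" (420x560 bool, what is visible of it) and "extent" ([left, top, right, bottom] in pixels, round what is visible of it).
The state is a dict: "time": time; "joint_positions": joint angles; "qd": joint speeds; "joint_torque": joint torques, N m; "position": TCP position; "tool_rot": TCP orientation; "ft_force": force on the tool from outside, world axes, zero at the start; "torque": the same for the moment, N m; "grip_width": opening from 0.0 (shut) to 1.0 (fully open).
Only numpy, scipy, OpenCV 4.12 (cv2) and the standard library are available. Lean on these libraries where they do the work, as an engineer would, in place of code of your own. Each camera call takes 0.05 s, during which the arm holds its last target.

## Task

Two like crates stand on the packing desk and one has an ink stamp under its base: with the fingertips, tip each of them over towards you onto its side, so that its base faces away from you and can be seen across the desk. Then push the stamped crate sideways, lying as it is, until it is wholly between the two tape strips of the dispatch lane in the middle of the desk, and leave the other lying where it fell. Never lift or carry a crate, and do not disturb the other things on the desk.

Things in the scene. Friction and masses are not known exactly. Their poses are not given: they have to be found in the camera images.
- crate_1: one of two like crates: empty, open-topped, cream slatted plastic, red band round the foot, 90 mm deep (x), 150 wide (y), 120 high (z), walls 5 mm, about 0.3 kg, balance point 52 mm above the base. Origin: middle of the underside; upright at the start, x away from the robot, y to its left, z to the open top. Tipped over towards the robot it lies 90 mm high, open top (z) facing the robot, base facing away
- crate_1_foot (a point): middle of crate_1's bottom edge nearest the robot, 45 mm along -x from its origin: the edge it tips over, which stays on the desk. Friction is about 0.6: pushed at the top of its far wall the crate tips rather than slides; the fingers must rise round this edge with the wall (sliding down it, they jam); past about 41 degrees the crate falls over by itself
- crate_1_end_l (a point): middle of crate_1's left end wall (outer face, +75 mm along its y, 60 mm above its base); it looks to the robot's left, upright and lying
- crate_1_end_r (a point): middle of crate_1's right end wall (outer face, -75 mm along its y, 60 mm above its base)
- crate_2: one of two like crates: empty, open-topped, cream slatted plastic, red band round the foot, 90 mm deep (x), 150 wide (y), 120 high (z), walls 5 mm, about 0.3 kg, balance point 52 mm above the base. Origin: middle of the underside; upright at the start, x away from the robot, y to its left, z to the open top. Tipped over towards the robot it lies 90 mm high, open top (z) facing the robot, base facing away
- crate_2_foot (a point): middle of crate_2's bottom edge nearest the robot, 45 mm along -x from its origin: the edge it tips over, which stays on the desk. Friction is about 0.6: pushed at the top of its far wall the crate tips rather than slides; the fingers must rise round this edge with the wall (sliding down it, they jam); past about 41 degrees the crate falls over by itself
- crate_2_end_l (a point): middle of crate_2's left end wall (outer face, +75 mm along its y, 60 mm above its base); it looks to the robot's left, upright and lying
- crate_2_end_r (a point): middle of crate_2's right end wall (outer face, -75 mm along its y, 60 mm above its base)
- stamp (a point): centre of the ink stamp, a dark ring 72 mm across with two bars, on the underside of the crate that has it (at that crate's origin, 3 mm up into the base); the other crate's base is bare. Which place the stamped crate has changes; the stamp is out of sight until it is tipped over
- lane: the dispatch lane in the middle of the desk, between the two crates' places: two parallel dark strips of tape, each 22 x 360 mm, flat on the desk, 210 mm apart between inner edges. Origin: the middle of the lane, on the desk; x along the lane, away from the robot; y to the robot's left, inner edges of the tape at +-105 mm
- tape_roll: a roll of brown parcel tape lying flat, 100 mm across, 48 mm high, standing loose on the desk; origin: middle of its underside; not to be disturbed
- stapler: a blue and black desk stapler, 130 x 34 x 42 mm, standing loose on the desk; origin: middle of its underside; not to be disturbed
- mug: a white mug, 80 mm across, 95 mm high, standing loose on the desk; origin: middle of its underside; not to be disturbed
- carton: a small closed cardboard carton, 120 x 90 x 60 mm, standing loose on the desk; origin: middle of its underside; not to be disturbed
- tape_gun: a red parcel-tape dispenser with a black handle, about 210 x 55 x 76 mm, standing loose on the desk; origin: middle of its underside; not to be disturbed
- bottle: a white plastic bottle, 60 mm across, 170 mm high, standing loose on the desk; origin: middle of its underside; not to be disturbed

How it is judged:
By the outcome, as a careful person would: the job done as asked, in the order asked, and still so for the second after the job is handed in, with the robot touching nothing.
It also fails if it takes over 72 s, if anything falls off the work surface, if the arm or the gripper's body presses on something with over 40 N, if the wrist force passes 120 N, or if a joint passes its speed limit or range.

## Working session

There is one attempt and no reset: what is moved stays moved. The work goes in short steps, Python scripts to look and compute and a tool call to move; the robot and the scene stay as the last step left them, time stands still between calls to the robot, and variables do not carry over. Pictures are saved under pics/ and viewed, and the job is handed in when it is done.

Besides the shell and the picture viewer there is one more tool, called after "Emit:" as name(argument=value, ...), one argument or row to a line, values as JSON. servo_tool: Moves the arm, as the interface text tells. Its arguments: {"type":"object","properties":{"dp":{"type":"array","items":{"type":"array","items":{"type":"number"}}},"yaw":{"type":"array","items":{"type":"number"}},"fingers":{"type":"number"},"grip_force":{"type":"number"}},"required":["dp","yaw"]}

```bash
mkdir -p pics; cat > h.py <<'E'
from bench import ctrl
import numpy as np, cv2
from scipy.spatial.transform import Rotation as R
def save(im,n): cv2.imwrite('pics/'+n,cv2.cvtColor(im,cv2.COLOR_RGB2BGR))
def world(cam,d,st=None):
    i=ctrl.camera_info(cam)
    v,u=np.mgrid[0:420,0:560]
    P=np.stack([(u-i['cx'])/i['fx']*d,(v-i['cy'])/i['fy']*d,d],-1)
    if cam=='wrist':
        H=np.array(i['hand_eye']); Q=P@H[:3,:3].T+H[:3,3]
        Rt=R.from_rotvec(st['tool_rot']).as_matrix(); return Q@Rt.T+np.array(st['position'])
    E=np.linalg.inv(np.array(i['extrinsics'])); return P@E[:3,:3].T+E[:3,3]
E
python3 - <<'E'
from h import *
np.set_printoptions(precision=3,suppress=True)
s=ctrl.get_state();print(s['time'],s['position'],R.from_rotvec(s['tool_rot']).as_matrix(),s['ft_force'])
for c in ('top','scene'):
    im,d=ctrl.get_image(c);save(im,c+'0.png');W=world(c,d);np.save(c+'W.npy',W);
    print(c,np.linalg.inv(np.array(ctrl.camera_info(c)['extrinsics'])))
    for l in ('crate_1','lane','tape_roll','stapler','mug','carton','tape_gun','bottle'):
        for r in ctrl.cut_out(c,l)[:3]:
            m=r['region']&(d>0); p=W[m]
            print(l,round(r['score'],2),np.round(r['extent']),np.percentile(p,[2,50,98],axis=0).round(3).tolist())
print(ctrl.get_state()['time'])
E
```

```text
0.0 [ 0.157 -0.63   0.182] [[-0.001  0.241 -0.97 ]
 [ 0.002 -0.97  -0.241]
 [-1.    -0.002  0.   ]] [ 0.942  0.261 -0.157]
top [[-0.019 -0.995  0.098  0.424]
 [-1.     0.017 -0.026  0.011]
 [ 0.024 -0.099 -0.995  1.339]
 [ 0.     0.     0.     1.   ]]
crate_1 0.79 [323. 187. 382. 226.] [[0.507, -0.333, 0.002], [0.563, -0.267, 0.023], [0.606, -0.181, 0.124]]
crate_1 0.74 [163. 192. 220. 229.] [[0.505, 0.175, 0.003], [0.562, 0.262, 0.013], [0.606, 0.329, 0.124]]
lane 0.84 [230. 164. 307. 271.] [[0.368, -0.108, -0.004], [0.529, 0.124, 0.002], [0.701, 0.145, 0.008]]
tape_roll 0.93 [275. 141. 304. 173.] [[0.68, -0.107, -0.001], [0.736, -0.062, 0.047], [0.787, -0.013, 0.055]]
stapler 0.59 [235. 139. 259. 172.] [[0.685, 0.055, 0.0], [0.742, 0.085, 0.039], [0.8, 0.119, 0.047]]
stapler 0.2 [322. 189. 379. 223.] [[0.509, -0.332, 0.003], [0.563, -0.268, 0.025], [0.605, -0.181, 0.124]]
mug 0.64 [109. 198. 142. 231.] [[0.493, 0.447, 0.003], [0.554, 0.501, 0.047], [0.592, 0.524, 0.098]]
carton 0.79 [399. 169. 435. 210.] [[0.557, -0.534, 0.013], [0.615, -0.48, 0.061], [0.675, -0.438, 0.067]]
carton
[... 1011 characters left out ...]
692, 0.064, 0.003], [0.745, 0.093, 0.029], [0.798, 0.123, 0.045]]
mug 0.71 [360. 304. 410. 354.] [[0.49, 0.448, 0.001], [0.557, 0.497, 0.059], [0.595, 0.525, 0.097]]
carton 0.75 [192. 151. 230. 186.] [[0.547, -0.543, 0.004], [0.621, -0.461, 0.052], [0.679, -0.436, 0.065]]
tape_gun 0.71 [244. 145. 289. 171.] [[0.285, -0.548, 0.004], [0.374, -0.473, 0.04], [0.428, -0.457, 0.079]]
tape_gun 0.71 [362. 302. 412. 354.] [[0.494, 0.449, 0.005], [0.56, 0.498, 0.06], [0.595, 0.525, 0.097]]
tape_gun 0.7 [247. 206. 364. 278.] [[0.362, -0.113, -0.003], [0.541, -0.084, 0.002], [0.707, 0.146, 0.006]]
bottle 0.79 [407. 268. 442. 331.] [[0.299, 0.402, 0.001], [0.437, 0.501, 0.088], [0.453, 0.519, 0.171]]
0.9
```

```bash
python3 - <<'E'
from h import *
for c,b in (('top',(80,120,450,300)),('scene',(150,120,460,370))):
    im=cv2.imread(f'pics/{c}0.png');x0,y0,x1,y1=b
    cv2.imwrite(f'pics/{c}0c.png',cv2.resize(im[y0:y1,x0:x1],None,fx=2.1,fy=2.1,interpolation=3))
W=np.load('topW.npy').reshape(-1,3)
W2=np.load('sceneW.npy').reshape(-1,3)
for n,w in(('top',W),('sc',W2)):
  for sgn in (1,-1):
    m=(w[:,2]>.112)&(w[:,2]<.13)&(w[:,0]>.48)&(w[:,0]<.64)&(w[:,1]*sgn>.15)&(w[:,1]*sgn<.36)
    p=w[m];r=cv2.minAreaRect(p[:,:2].astype(np.float32)*1000);print(n,sgn,m.sum(),r,p[:,2].mean(),p.min(0),p.max(0))
im=cv2.cvtColor(cv2.imread('pics/top0.png'),cv2.COLOR_BGR2GRAY).reshape(-1)
for sgn in (1,-1):
    m=(im<90)&(abs(W[:,2])<.015)&(W[:,0]>.34)&(W[:,0]<.73)&(W[:,1]*sgn>.07-0.0)&(W[:,1]*sgn<.16)
    print(sgn,m.sum(),cv2.minAreaRect(W[m][:,:2].astype(np.float32)*1000),W[m].min(0),W[m].max(0))
E
```

```text
top 1 298 ((557.1450805664062, 251.87579345703125), (151.60342407226562, 90.4985122680664), 79.55400848388672) 0.12035124208484314 [0.50177444 0.17224969 0.11225509] [0.61390333 0.33204972 0.12721859]
top -1 312 ((557.5914306640625, -258.0963439941406), (151.59030151367188, 90.37521362304688), 83.19696044921875) 0.11992834432788103 [ 0.50537625 -0.33600873  0.11200469] [ 0.60979727 -0.17791729  0.12656547]
sc 1 445 ((555.02587890625, 251.2750244140625), (154.6098175048828, 92.35076904296875), 80.05107879638672) 0.11848087963067729 [0.49809103 0.1704188  0.11200748] [0.61235432 0.33369396 0.12616014]
sc -1 245 ((555.7922973632812, -258.11700439453125), (158.50100708007812, 92.74193572998047), 83.35440063476562) 0.11841583353767364 [ 0.50189804 -0.34091516  0.11208385] [ 0.60823312 -0.17564596  0.12668675]
1 514 ((550.6119384765625, 132.4876708984375), (60.0102424621582, 367.2976989746094), 81.82344055175781) [ 0.36587389  0.07671464 -0.0052102 ] [0.72916691 0.14177134 0.01364218]
-1 397 ((534.0174560546875, -96.58512878417969), (18.28339195251465, 338.8434143066406), 89.55211639404297) [ 0.36460209 -0.10703987 -0.0057951 ] [ 0.70336265 -0.08864614  0.0128276 ]
```

View pics/top0c.png

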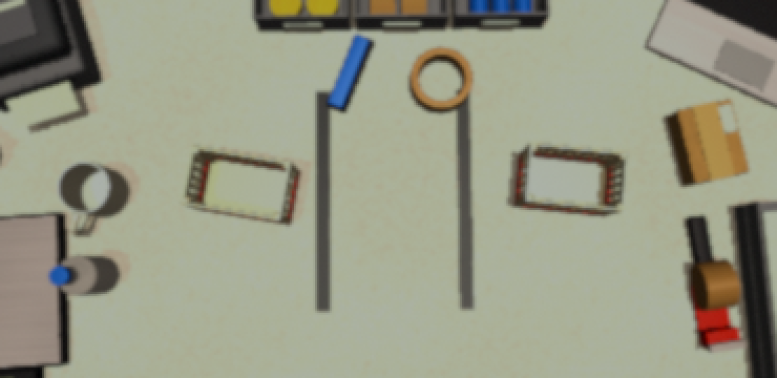

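View pics/scene0c.png

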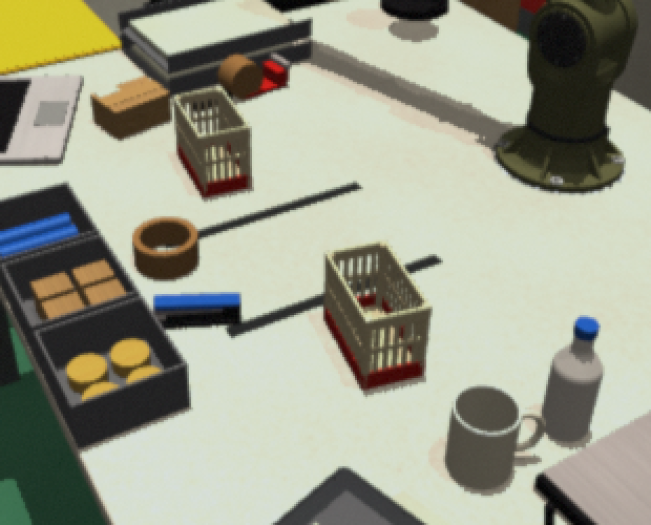

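```bash
cat > go.py <<'E'
# usage: go.py x y z toolYangle_deg : prints tool-frame units to go (yaw first)
import sys
from h import *
s=ctrl.get_state();M=R.from_rotvec(s['tool_rot']).as_matrix();p=np.array(s['position'])
a=np.degrees(np.arctan2(M[1,1],M[0,1]))
print('t',round(s['time'],2),'p',p.round(4),'toolY',round(a,2),'tilt',M[2,0].round(4),'F',np.round(s['ft_force'],1),'g',round(s['grip_width'],2))
if len(sys.argv)>1:
    x,y,z,t=map(float,sys.argv[1:]);d=(a-t+180)%360-180
    print('yaw units',round(d/6,3))
    t=np.radians(t);Y=np.array([np.cos(t),np.sin(t),0]);X=np.array([0,0,-1.]);Z=np.cross(X,Y)
    v=np.array([x,y,z])-p
    print('after-yaw dp units',np.round([v@X/.025,v@Y/.025,v@Z/.025],3))
E
python3 go.py .631 -.267 .183 -96.8
python3 - <<'E'
from h import *
W=np.load('topW.npy');im=cv2.cvtColor(cv2.imread('pics/top0.png'),cv2.COLOR_BGR2GRAY)
for n,u0,u1 in(('L',228,240),('R',294,308)):
    q=[]
    for v in range(175,266):
        r=255-im[v,u0:u1].astype(float);w=np.clip(r-r.min()-20,0,None)
        if w.max()<40: continue
        u=(w*np.arange(u0,u1)).sum()/w.sum()
        q.append((np.interp(u,np.arange(560),W[v,:,0]),np.interp(u,np.arange(560),W[v,:,1])))
    q=np.array(q);k=np.polyfit(q[:,0],q[:,1],1);print(n,len(q),q[:,0].min(),q[:,0].max(),k,np.polyval(k,[.37,.45,.53]),np.std(np.polyval(k,q[:,0])-q[:,1]))
E
```

```text
t 0.9 p [ 0.1569 -0.6308  0.183 ] toolY -76.03 tilt -1.0 F [ 0.1 -0.2 -0.4] g 1.0
yaw units 3.462
after-yaw dp units [-2.0000e-03 -1.6695e+01 -1.7108e+01]
L 91 0.3693304091476231 0.6783174959423036 [-0.00751545  0.13691021] [0.1341295  0.13352826 0.13292703] 0.00019939311283356182
R 91 0.3646082478861993 0.6748178492904763 [-0.01501563 -0.08952453] [-0.09508031 -0.09628156 -0.09748281] 0.010179553136668145
```

Emit:
servo_tool(
  dp=[
    [0,0,0],
    [0,0,0],
    [0,0,0],
    [0,0,0],
    [0,0,0],
  ],
  yaw=[0.7,0.7,0.7,0.7,0.67],
  fingers=0.5,
)

```text
time: 1.4
position: [0.1569, -0.6308, 0.183]
tool_rot: [-2.158, 0.133, 2.158]
ft_force: [0.6, -0.4, -0.4]
grip_width: 0.635
```

Emit:
servo_tool(
  dp=[
    [0,-0.98,-1],
    [0,-0.98,-1],
    [0,-0.98,-1],
    [0,-0.98,-1],
    [0,-0.98,-1],
  ],
  yaw=[0,0,0,0,0],
)

```text
time: 1.9
position: [0.2966, -0.5232, 0.1831]
tool_rot: [-2.16, 0.13, 2.16]
ft_force: [1.1, -0.1, 0.3]
grip_width: 0.502
```

Emit:
servo_tool(
  dp=[
    [0,-0.98,-1],
    [0,-0.98,-1],
    [0,-0.98,-1],
    [0,-0.98,-1],
    [0,-0.98,-1],
  ],
  yaw=[0,0,0,0,0],
)

```text
time: 2.4
position: [0.4353, -0.4165, 0.1832]
tool_rot: [-2.16, 0.13, 2.16]
ft_force: [0.5, 0.3, -0.4]
grip_width: 0.496
```

Emit:
servo_tool(
  dp=[
    [0,-0.98,-1],
    [0,-0.98,-1],
    [0,-0.98,-1],
    [0,-0.98,-1],
    [0,-0.98,-1],
  ],
  yaw=[0,0,0,0,0],
)

```text
time: 2.9
position: [0.574, -0.3098, 0.1831]
tool_rot: [-2.16, 0.13, 2.16]
ft_force: [0.0, -0.2, 0.5]
grip_width: 0.496
```

```bash
python3 go.py .636 -.267 .10 -96.8
```

```text
t 2.9 p [ 0.574  -0.3098  0.1831] toolY -96.86 tilt -1.0 F [ 0.  -0.2  0.5] g 0.5
yaw units -0.01
after-yaw dp units [ 3.323 -1.994 -2.258]
```

Emit:
servo_tool(
  dp=[
    [0,-0.7,-0.8],
    [0,-0.7,-0.8],
    [0,-0.6,-0.8],
    [1,0,0],
    [0.5,0,0],
  ],
  yaw=[0,0,0,0,0],
)

```text
time: 3.4
position: [0.6384, -0.267, 0.1434]
tool_rot: [-2.158, 0.127, 2.163]
ft_force: [-0.2, -0.1, -1.4]
grip_width: 0.505
```

```bash
python3 - <<'E'
from h import *
s=ctrl.get_state();im,d=ctrl.get_image('wrist');save(im,'w1.png')
im,d=ctrl.get_image('scene');save(cv2.resize(im[130:260,180:340],None,fx=4,fy=4),'s1.png')
W=world('scene',d).reshape(-1,3)
E
python3 go.py .636 -.267 .105 -96.8
```

```text
t 3.5 p [ 0.6363 -0.2684  0.1424] toolY -96.89 tilt -1.0 F [-0.9 -1.4  0.2] g 0.5
yaw units -0.015
after-yaw dp units [ 1.498 -0.052  0.02 ]
```

View pics/w1.png

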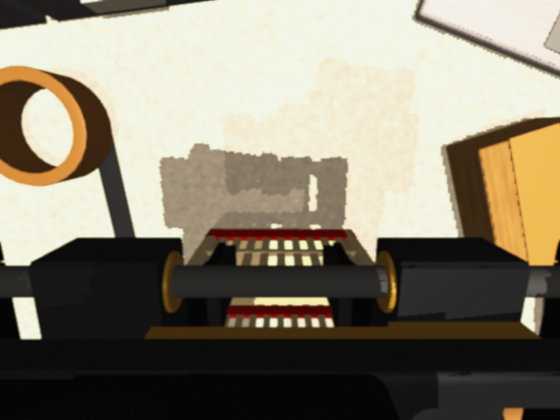

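View pics/s1.png

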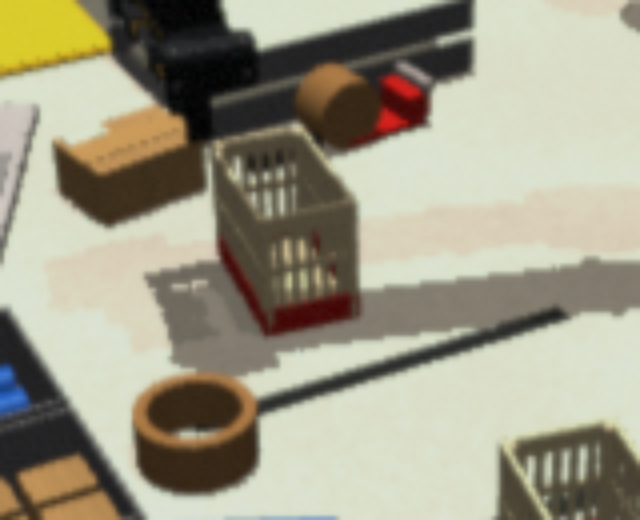

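Emit:
servo_tool(
  dp=[
    [0.7,-0.05,0],
    [0.7,0,0],
    [0,0,0.3],
    [0,0,0.3],
    [0,0,0],
  ],
  yaw=[0,0,0,0,0],
)

```text
time: 4.0
position: [0.6232, -0.2662, 0.1123]
tool_rot: [-2.161, 0.132, 2.158]
ft_force: [0.6, 1.4, 0.2]
grip_width: 0.502
```

```bash
python3 go.py .611 -.264 .107 -96.8
```

```text
t 4.0 p [ 0.6232 -0.2662  0.1123] toolY -96.93 tilt -1.0 F [0.6 1.4 0.2] g 0.5
yaw units -0.021
after-yaw dp units [ 0.212 -0.03   0.493]
```

Emit:
servo_tool(
  dp=[
    [0.2,0,0.2],
    [0,0,0.1],
    [0,0,0.08],
    [0,0,0.06],
    [0,0,0.06],
  ],
  yaw=[0,0,0,0,0],
)

```text
time: 4.5
position: [0.6115, -0.2636, 0.1056]
tool_rot: [-2.16, 0.129, 2.16]
ft_force: [-0.2, 0.5, -0.7]
grip_width: 0.502
```

Emit:
servo_tool(
  dp=[
    [0,0,0.08],
    [0,0,0.08],
    [0,0,0.08],
    [0,0,0.08],
    [0,0,0],
  ],
  yaw=[0,0,0,0,0],
)

```text
time: 5.0
position: [0.6032, -0.2628, 0.1055]
tool_rot: [-2.16, 0.13, 2.16]
ft_force: [-0.3, -0.2, 1.2]
grip_width: 0.5
```

Emit:
servo_tool(
  dp=[
    [0,0,0.08],
    [0,0,0.08],
    [0,0,0.08],
    [0,0,0],
    [0,0,0],
  ],
  yaw=[0,0,0,0,0],
)

```text
time: 5.5
position: [0.5975, -0.262, 0.1055]
tool_rot: [-2.16, 0.13, 2.16]
ft_force: [0.1, -0.0, 0.2]
grip_width: 0.498
```

```bash
python3 - <<'E'
from h import *
im,d=ctrl.get_image('scene');save(cv2.resize(im[130:260,180:340],None,fx=4,fy=4),'s2.png')
W=world('scene',d).reshape(-1,3)
w=W;m=(w[:,2]>.112)&(w[:,2]<.13)&(w[:,0]>.48)&(w[:,0]<.60)&(w[:,1]<-.15)&(w[:,1]>-.36)
print(w[m].min(0),w[m].max(0))
E
python3 go.py
```

```text
[ 0.50146647 -0.34183745  0.11206359] [ 0.59965125 -0.17501337  0.12679471]
t 5.55 p [ 0.5976 -0.262   0.1055] toolY -96.85 tilt -1.0 F [ 0.3 -0.5 -0.9] g 0.5
```

View pics/s2.png

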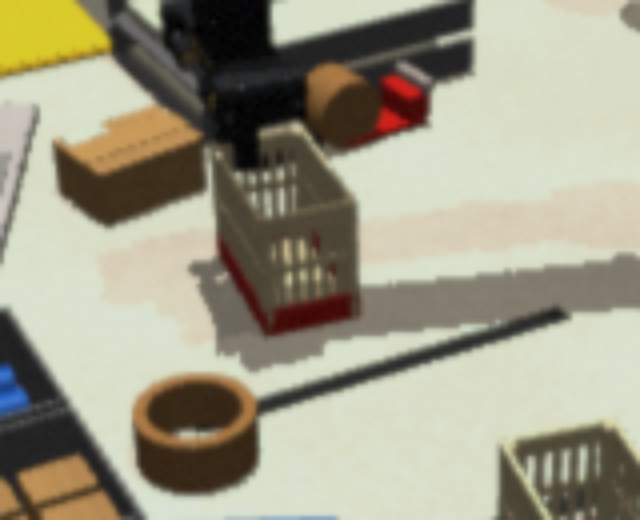

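```bash
python3 - <<'E'
from h import *
i=ctrl.camera_info('scene');E=np.array(i['extrinsics']);K=np.array([[i['fx'],0,i['cx']],[0,i['fy'],i['cy']],[0,0,1]])
def pr(p):
    c=E[:3,:3]@p+E[:3,3];q=K@c;return ((q[:2]/q[2]-[180,130])*4).round(),c[2].round(3)
C=np.array([.557,-.258]);a=np.radians(-6.8);X=np.array([np.cos(a),np.sin(a)]);Y=np.array([-X[1],X[0]])
for z in(0,.12):
    for sx,sy in((1,1),(1,-1),(-1,-1),(-1,1)): print(sx,sy,z,*pr(np.r_[C+X*.045*sx+Y*.075*sy,z]))
s=ctrl.get_state();p=np.array(s['position']);M=R.from_rotvec(s['tool_rot']).as_matrix()
for k in(-.03,0,.03): print('tip',k,*pr(p+M[:,1]*k))
im,d=ctrl.get_image('scene')
W=world('scene',d)
for (u,v) in((238,170),(240,170),(242,170),(240,168),(243,168),(240,175)): print(u,v,im[v,u],d[v,u],W[v,u].round(3))
save(cv2.resize(im[145:195,215:290],None,fx=8,fy=8,interpolation=0),'s3.png')
E
```

```text
1 1 0 [262. 338.] 1.639
1 -1 0 [213. 255.] 1.754
-1 -1 0 [304. 237.] 1.781
-1 1 0 [358. 317.] 1.667
1 1 0.12 [255. 221.] 1.571
1 -1 0.12 [205. 142.] 1.685
-1 -1 0.12 [299. 125.] 1.712
-1 1 0.12 [355. 201.] 1.598
tip -0.03 [245. 210.] 1.614
tip 0 [235. 194.] 1.637
tip 0.03 [225. 179.] 1.66
238 170 [40 36 30] 1.7033508 [ 0.57  -0.333  0.098]
240 170 [4 5 4] 1.5859861 [ 0.603 -0.233  0.155]
242 170 [0 0 2] 1.5839462 [ 0.597 -0.229  0.156]
240 168 [6 9 8] 1.5809166 [ 0.603 -0.233  0.163]
243 168 [10  9 12] 1.5877365 [ 0.591 -0.233  0.16 ]
240 175 [134 133 115] 1.7235657 [ 0.561 -0.337  0.073]
```

View pics/s3.png

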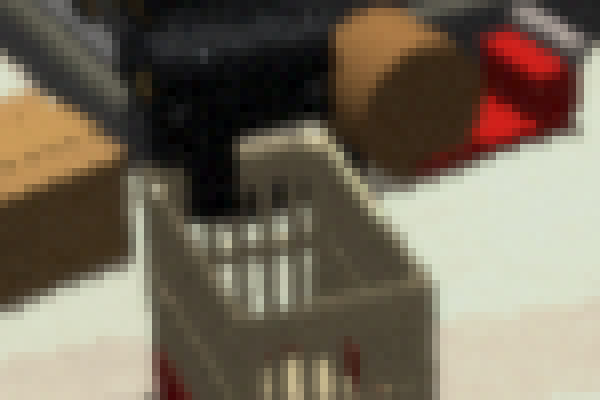

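```bash
python3 - <<'E'
from h import *
s=ctrl.get_state()
for c in('scene','top','wrist'):
    im,d=ctrl.get_image(c);W=world(c,d,s)
    m=(abs(W[...,0]-.597)<.05)&(abs(W[...,1]+.262)<.07)&(W[...,2]>.125)&(d>0)
    w=W[m];print(c,m.sum())
    for lo in np.arange(.125,.26,.015):
        q=w[(w[:,2]>=lo)&(w[:,2]<lo+.015)]
        if len(q): print(round(lo,3),len(q),q.min(0).round(3),q.max(0).round(3))
save(im,'w2.png')
E
```

```text
scene 2999
0.14 25 [ 0.587 -0.293  0.145] [ 0.608 -0.23   0.155]
0.155 25 [ 0.587 -0.291  0.155] [ 0.607 -0.229  0.17 ]
0.17 29 [ 0.587 -0.295  0.17 ] [ 0.61  -0.227  0.185]
0.185 2 [ 0.594 -0.226  0.187] [ 0.6   -0.225  0.189]
0.2 3 [ 0.601 -0.305  0.21 ] [ 0.604 -0.29   0.214]
0.215 27 [ 0.606 -0.317  0.217] [ 0.638 -0.21   0.229]
0.23 69 [ 0.61  -0.322  0.231] [ 0.638 -0.205  0.243]
0.245 90 [ 0.567 -0.332  0.245] [ 0.639 -0.193  0.26 ]
0.26 94 [ 0.576 -0.331  0.26 ] [ 0.627 -0.193  0.275]
top 2726
0.14 1 [ 0.585 -0.283  0.15 ] [ 0.585 -0.283  0.15 ]
0.215 9 [ 0.563 -0.266  0.22 ] [ 0.578 -0.2    0.23 ]
0.23 118 [ 0.562 -0.278  0.23 ] [ 0.64  -0.194  0.245]
0.245 112 [ 0.573 -0.254  0.251] [ 0.642 -0.192  0.26 ]
0.26 56 [ 0.578 -0.216  0.26 ] [ 0.639 -0.192  0.275]
wrist 85237
0.14 379 [ 0.597 -0.293  0.144] [ 0.614 -0.232  0.155]
0.155 606 [ 0.586 -0.293  0.155] [ 0.614 -0.232  0.17 ]
0.17 256 [ 0.586 -0.295  0.17 ] [ 0.614 -0.231  0.185]
0.185 1226 [ 0.586 -0.289  0.185] [ 0.611 -0.234  0.2  ]
0.2 803 [ 0.594 -0.293  0.2  ] [ 0.616 -0.232  0.215]
0.215 5805 [ 0.603 -0.332  0.215] [ 0.643 -0.195  0.23 ]
0.23 35477 [ 0.588 -0.332  0.23 ] [ 0.643 -0.197  0.245]
0.245 30407 [ 0.61  -0.32   0.245] [ 0.631 -0.21   0.26 ]
0.26 10278 [ 0.621 -0.282  0.26 ] [ 0.629 -0.22   0.266]
```

View pics/w2.png

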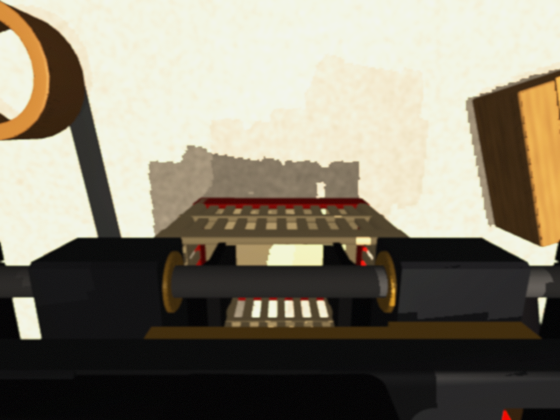

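```bash
python3 - <<'E'
from h import *
s=ctrl.get_state();im,d=ctrl.get_image('wrist');W=world('wrist',d,s)
for u,v in((300,50),(120,30),(530,150),(20,20),(55,80),(280,240),(280,203)): print(u,v,im[v,u],W[v,u].round(3))
for u in (215,225,235,300,325,335,345): print(u,[(v,W[v,u].round(3).tolist()) for v in range(240,320,12)])
print(ctrl.camera_info('wrist'))
E
```

```text
300 50 [243 245 231] [ 0.726 -0.295 -0.001]
120 30 [243 244 225] [ 0.758 -0.15  -0.   ]
530 150 [233 171  80] [ 0.629 -0.446  0.061]
20 20 [219 146  63] [ 0.757 -0.102  0.048]
55 80 [60 37 16] [ 0.719 -0.11   0.039]
280 240 [141 119  82] [ 0.603 -0.263  0.12 ]
280 203 [84  6  3] [ 0.604 -0.263  0.027]
215 [(240, [0.607, -0.225, 0.119]), (252, [0.613, -0.234, 0.158]), (264, [0.612, -0.236, 0.172]), (276, [0.632, -0.25, 0.232]), (288, [0.629, -0.25, 0.231]), (300, [0.607, -0.239, 0.194]), (312, [0.602, -0.238, 0.193])]
225 [(240, [0.606, -0.231, 0.121]), (252, [0.612, -0.238, 0.157]), (264, [0.611, -0.24, 0.17]), (276, [0.632, -0.253, 0.233]), (288, [0.629, -0.252, 0.233]), (300, [0.599, -0.24, 0.181]), (312, [0.595, -0.239, 0.183])]
235 [(240, [0.605, -0.237, 0.12]), (252, [0.608, -0.241, 0.146]), (264, [0.602, -0.24, 0.149]), (276, [0.631, -0.255, 0.231]), (288, [0.629, -0.255, 0.232]), (300, [0.524, -0.214, 0.034]), (312, [0.494, -0.205, 0.001])]
300 [(240, [0.601, -0.274, 0.119]), (252, [0.552, -0.276, 0.008]), (264, [0.54, -0.275, 0.008]), (276, [0.629, -0.27, 0.231]), (288, [0.62
[... 495 characters left out ...]
, [0.593, -0.283, 0.188])]
345 [(240, [0.598, -0.3, 0.12]), (252, [0.606, -0.293, 0.159]), (264, [0.606, -0.29, 0.174]), (276, [0.628, -0.281, 0.231]), (288, [0.625, -0.281, 0.231]), (300, [0.601, -0.286, 0.194]), (312, [0.596, -0.286, 0.194])]
{'fx': 340.2362876980163, 'fy': 340.2362876980163, 'cx': 278.97145057540246, 'cy': 214.5454019497413, 'hand_eye': array([[-8.76759341e-04, -2.41061423e-01,  9.70509465e-01,
        -2.01477590e-01],
       [ 9.99999596e-01, -4.01531615e-04,  8.03665737e-04,
        -5.21616953e-04],
       [ 1.95957427e-04,  9.70509778e-01,  2.41061678e-01,
        -6.64684743e-02],
       [ 0.00000000e+00,  0.00000000e+00,  0.00000000e+00,
         1.00000000e+00]])}
```

Emit:
servo_tool(
  dp=[
    [-1,0,0],
    [0,0,-1],
    [0,0,-0.7],
    [0,0,0],
    [0,0,0],
  ],
  yaw=[0,0,0,0,0],
  fingers=0,
)

```text
time: 6.3
position: [0.6393, -0.2668, 0.1298]
tool_rot: [-2.158, 0.128, 2.161]
ft_force: [-0.6, 0.8, -1.2]
grip_width: 0.131
```

```bash
python3 go.py; python3 - <<'E'
from h import *
s=ctrl.get_state();p=s['position']
for c in('scene','wrist'):
    im,d=ctrl.get_image(c);W=world(c,d,s)
    m=(abs(W[...,0]-p[0])<.03)&(abs(W[...,1]-p[1])<.07)&(W[...,2]>.125)&(d>0)
    w=W[m];print(c,m.sum(),p)
    for lo in np.arange(.125,.23,.01):
        q=w[(w[:,2]>=lo)&(w[:,2]<lo+.01)]
        if len(q): print(round(lo,3),len(q),q.min(0).round(3),q.max(0).round(3))
    if c=='scene':save(cv2.resize(im[130:230,190:330],None,fx=5,fy=5),'s4.png')
E
```

```text
t 6.3 p [ 0.6393 -0.2668  0.1298] toolY -96.83 tilt -1.0 F [-0.6  0.8 -1.2] g 0.13
scene 2310 [ 0.639284   -0.26677606  0.12984828]
0.165 10 [ 0.625 -0.282  0.169] [ 0.649 -0.25   0.175]
0.175 26 [ 0.626 -0.282  0.175] [ 0.649 -0.245  0.185]
0.185 15 [ 0.629 -0.277  0.185] [ 0.648 -0.249  0.195]
0.195 13 [ 0.629 -0.261  0.195] [ 0.647 -0.246  0.205]
wrist 52916 [ 0.639284   -0.26677606  0.12984828]
0.165 186 [ 0.641 -0.28   0.169] [ 0.653 -0.255  0.175]
0.175 283 [ 0.649 -0.28   0.175] [ 0.653 -0.255  0.185]
0.185 361 [ 0.631 -0.28   0.185] [ 0.653 -0.255  0.195]
0.195 46 [ 0.649 -0.279  0.195] [ 0.653 -0.256  0.199]
0.205 58 [ 0.631 -0.27   0.209] [ 0.642 -0.261  0.213]
0.215 840 [ 0.633 -0.276  0.217] [ 0.65  -0.257  0.225]
0.225 172 [ 0.639 -0.277  0.225] [ 0.654 -0.258  0.235]
```

View pics/s4.png

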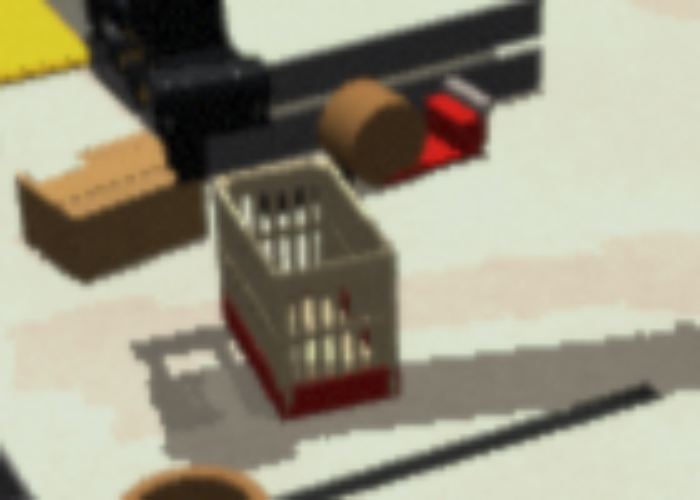

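Emit:
servo_tool(
  dp=[
    [0.8,0,0],
    [0.9,0,0],
    [0.75,0,0],
    [0,0,0.3],
    [0,0,0],
  ],
  yaw=[0,0,0,0,0],
  fingers=0.5,
)

```text
time: 6.9
position: [0.6307, -0.2665, 0.0695]
tool_rot: [-2.158, 0.13, 2.161]
ft_force: [0.8, -0.0, -0.2]
grip_width: 0.422
```

Emit:
servo_tool(
  dp=[
    [0,0,0.2],
    [0,0,0.15],
    [0,0,0.15],
    [0,0,0.1],
    [0,0,0],
  ],
  yaw=[0,0,0,0,0],
)

```text
time: 7.4
position: [0.6171, -0.2645, 0.0695]
tool_rot: [-2.16, 0.13, 2.16]
ft_force: [0.1, 0.5, 0.6]
grip_width: 0.497
```

Emit:
servo_tool(
  dp=[
    [0,0,0.1],
    [0,0,0.1],
    [-0.05,0,0.1],
    [-0.1,0,0.15],
    [-0.1,0,0.15],
  ],
  yaw=[0,0,0,0,0],
)

```text
time: 7.9
position: [0.6031, -0.2626, 0.0764]
tool_rot: [-2.162, 0.13, 2.158]
ft_force: [2.7, 0.1, 3.7]
grip_width: 0.498
```

```bash
cat > look.py <<'E'
import sys
from h import *
s=ctrl.get_state()
im,d=ctrl.get_image('scene');x0,y0,x1,y1=map(int,sys.argv[2:6]);save(cv2.resize(im[y0:y1,x0:x1],None,fx=4,fy=4),sys.argv[1])
print(s['time'],np.round(s['position'],4),np.round(s['ft_force'],1))
E
python3 look.py s5.png 190 130 330 230
```

```text
7.9 [ 0.6031 -0.2626  0.0764] [2.7 0.1 3.7]
```

View pics/s5.png

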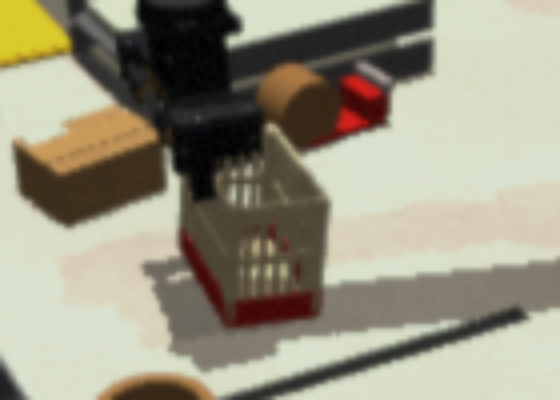

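Emit:
servo_tool(
  dp=[
    [-0.15,0,0.2],
    [-0.14,0,0.2],
    [-0.13,0,0.21],
    [-0.12,0,0.22],
    [-0.11,0,0.22],
  ],
  yaw=[0,0,0,0,0],
)

```text
time: 8.45
position: [0.5749, -0.2593, 0.0912]
tool_rot: [-2.157, 0.129, 2.162]
ft_force: [0.9, 0.2, -0.3]
grip_width: 0.503
```

```bash
python3 look.py s6.png 190 130 330 230
```

```text
8.45 [ 0.5749 -0.2593  0.0912] [ 0.9  0.2 -0.3]
```

View pics/s6.png

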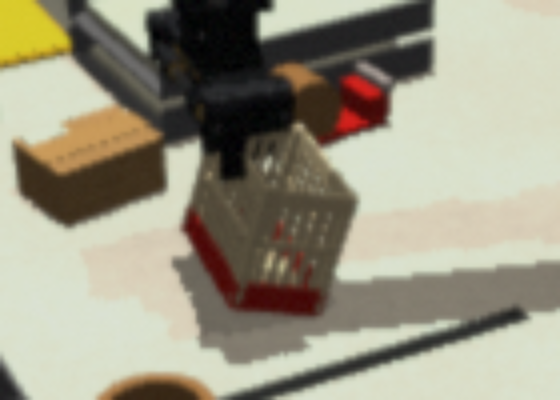

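Emit:
servo_tool(
  dp=[
    [-0.09,0,0.23],
    [-0.08,0,0.23],
    [-0.07,0,0.24],
    [-0.06,0,0.24],
    [-0.05,0,0.24],
  ],
  yaw=[0,0,0,0,0],
)

```text
time: 9.0
position: [0.5465, -0.2559, 0.1006]
tool_rot: [-2.16, 0.129, 2.16]
ft_force: [-0.1, -0.2, 0.4]
grip_width: 0.501
```

Emit:
servo_tool(
  dp=[
    [-0.04,0,0.24],
    [-0.03,0,0.24],
    [-0.02,0,0.24],
    [-0.01,0,0.24],
    [0,0,0.2],
  ],
  yaw=[0,0,0,0,0],
)

```text
time: 9.5
position: [0.5177, -0.2525, 0.1029]
tool_rot: [-2.159, 0.13, 2.16]
ft_force: [0.8, 0.2, 1.3]
grip_width: 0.5
```

```bash
python3 look.py s7.png 190 130 330 230
```

```text
9.5 [ 0.5177 -0.2525  0.1029] [0.8 0.2 1.3]
```

View pics/s7.png

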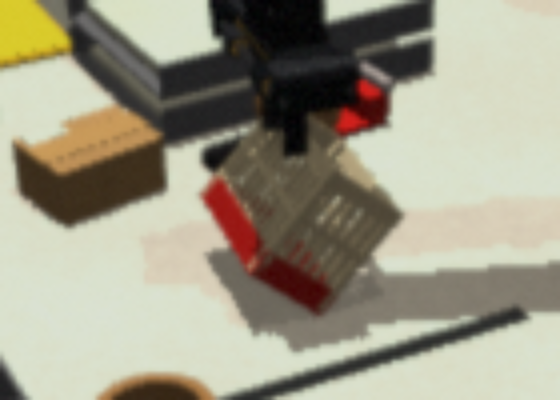

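Emit:
servo_tool(
  dp=[
    [0,0,0.2],
    [0,0,0.2],
    [0,0,0.2],
    [0,0,0],
    [0,0,0],
  ],
  yaw=[0,0,0,0,0],
)

```text
time: 10.05
position: [0.5035, -0.2507, 0.103]
tool_rot: [-2.16, 0.13, 2.16]
ft_force: [0.5, -1.1, 0.5]
grip_width: 0.5
```

```bash
python3 look.py s8.png 190 130 330 230
```

```text
10.05 [ 0.5035 -0.2507  0.103 ] [ 0.5 -1.1  0.5]
```

View pics/s8.png

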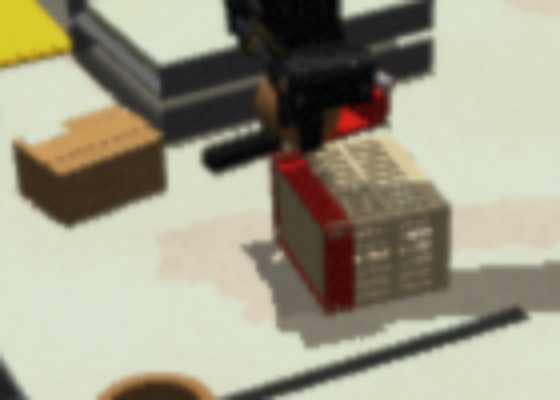

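Emit:
servo_tool(
  dp=[
    [-0.8,0,0],
    [-0.7,0,0],
    [0,0,0],
    [0,0,0],
    [0,0,0],
  ],
  yaw=[0.2,0.2,0.17,0,0],
)

```text
time: 10.6
position: [0.5028, -0.2504, 0.1393]
tool_rot: [-2.126, 0.19, 2.129]
ft_force: [-0.2, -0.3, 0.4]
grip_width: 0.498
```

```bash
python3 go.py .637 .237 .140 -100.3; python3 - <<'E'
from h import *
im,d=ctrl.get_image('scene');W=world('scene',d)
save(cv2.resize(im[160:220,240:310],None,fx=8,fy=8,interpolation=0),'s9.png')
for r in ctrl.cut_out('scene','stamp')[:3]: print('stamp',r['score'],r['extent'],np.median(W[r['region']],axis=0))
for r in ctrl.cut_out('scene','crate_1')[:3]: print('crate',r['score'],r['extent'],np.percentile(W[r['region']],[2,50,98],axis=0).round(3).tolist())
E
```

```text
t 10.6 p [ 0.5028 -0.2504  0.1393] toolY -100.25 tilt -1.0 F [-0.2 -0.3  0.4] g 0.5
yaw units 0.009
after-yaw dp units [ -0.03  -20.141  -1.795]
stamp 0.86 [304.4, 235.2, 358.7, 304.0] [0.55623931 0.26313387 0.06646495]
stamp 0.37 [258.2, 162.6, 303.7, 207.4] [ 0.45895252 -0.20680417  0.07333005]
crate 0.81 [255.6, 161.0, 302.9, 202.8] [[0.385, -0.322, 0.002], [0.46, -0.207, 0.073], [0.512, -0.163, 0.094]]
crate 0.74 [303.8, 236.2, 354.7, 305.9] [[0.471, 0.094, 0.0], [0.555, 0.261, 0.067], [0.611, 0.332, 0.122]]
```

View pics/s9.png

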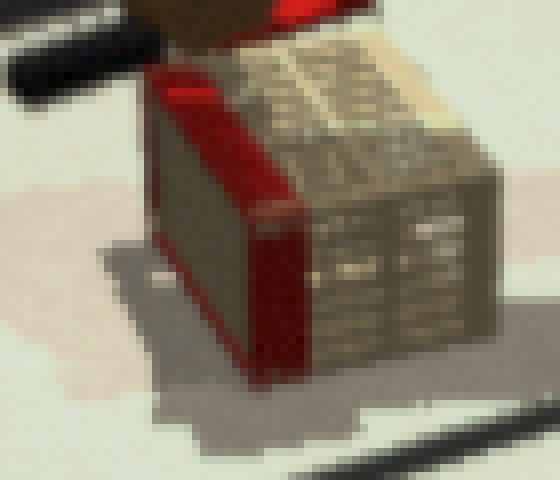

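Emit:
servo_tool(
  dp=[
    [0,-1,-0.1],
    [0,-1,-0.1],
    [0,-1,-0.1],
    [0,-1,-0.1],
    [0,-1,-0.1],
  ],
  yaw=[0,0,0,0,0],
)

```text
time: 11.25
position: [0.5379, -0.1289, 0.1399]
tool_rot: [-2.127, 0.191, 2.128]
ft_force: [-0.2, 0.8, -0.6]
grip_width: 0.501
```

Emit:
servo_tool(
  dp=[
    [0,-1,-0.1],
    [0,-1,-0.1],
    [0,-1,-0.1],
    [0,-1,-0.1],
    [0,-1,-0.1],
  ],
  yaw=[0,0,0,0,0],
)

```text
time: 11.75
position: [0.5725, -0.0082, 0.1399]
tool_rot: [-2.127, 0.191, 2.128]
ft_force: [-0.4, 0.4, 0.5]
grip_width: 0.501
```

Emit:
servo_tool(
  dp=[
    [0,-1,-0.1],
    [0,-1,-0.1],
    [0,-1,-0.1],
    [0,-1,-0.1],
    [0,-1,-0.1],
  ],
  yaw=[0,0,0,0,0],
)

```text
time: 12.25
position: [0.6071, 0.1125, 0.1398]
tool_rot: [-2.127, 0.191, 2.129]
ft_force: [-0.1, -0.8, -0.4]
grip_width: 0.497
```

Emit:
servo_tool(
  dp=[
    [0,-1,-0.1],
    [0,-1,-0.1],
    [0,-1,-0.1],
    [0,-1,-0.1],
    [0,-0.7,0],
  ],
  yaw=[0,0,0,0,0],
)

```text
time: 12.75
position: [0.6378, 0.2274, 0.1396]
tool_rot: [-2.127, 0.189, 2.129]
ft_force: [-0.4, 0.3, 0.8]
grip_width: 0.502
```

```bash
python3 go.py .637 .237 .070 -100.3; python3 - <<'E'
from h import *
s=ctrl.get_state();im,d=ctrl.get_image('wrist');W=world('wrist',d,s);save(im,'w3.png')
w=W.reshape(-1,3);m=(abs(w[:,2]-.12)<.006)&(abs(w[:,0]-.6)<.05)&(abs(w[:,1]-.24)<.12);q=w[m]
print(len(q),q.min(0),q.max(0),cv2.minAreaRect(q[:,:2].astype(np.float32)*1000))
for y in(.18,.2,.22,.24,.26,.28,.3):
    z=q[abs(q[:,1]-y)<.005];print(y,len(z),z[:,0].max() if len(z) else 0)
E
```

```text
t 12.75 p [0.6378 0.2274 0.1396] toolY -100.19 tilt -1.0 F [-0.4  0.3  0.8] g 0.5
yaw units 0.018
after-yaw dp units [ 2.785 -0.372  0.1  ]Traceback (most recent call last):
  File "<stdin>", line 4, in <module>
    return umr_minimum(a, axis, None, out, keepdims, initial, where)
ValueError: zero-size array to reduction operation minimum which has no identity
```

Emit:
servo_tool(
  dp=[
    [0.8,-0.3,0],
    [0.9,0,0],
    [0.9,0,0],
    [0.1,0,0.2],
    [0,0,0.2],
  ],
  yaw=[0,0,0,0,0],
)

```text
time: 13.3
position: [0.6286, 0.2337, 0.0723]
tool_rot: [-2.126, 0.193, 2.129]
ft_force: [0.4, 1.1, -0.3]
grip_width: 0.502
```

```bash
python3 go.py .612 .241 .070 -100.3;python3 look.py s10.png 240 180 380 320
```

```text
t 13.3 p [0.6286 0.2337 0.0723] toolY -100.31 tilt -1.0 F [ 0.4  1.1 -0.3] g 0.5
yaw units -0.002
after-yaw dp units [ 0.093 -0.169  0.707]
13.3 [0.6286 0.2337 0.0723] [ 0.4  1.1 -0.3]
```

View pics/s10.png

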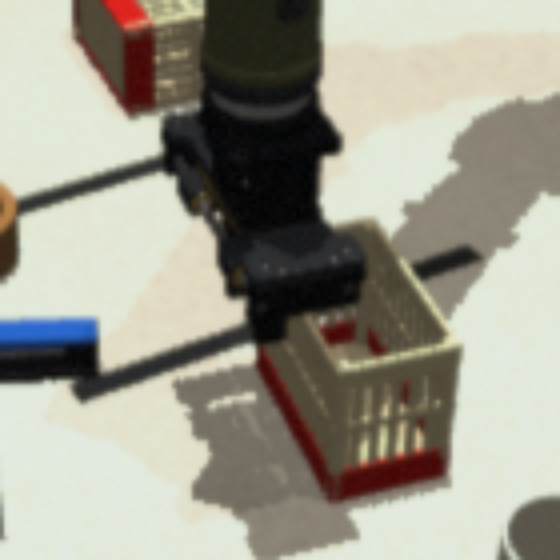

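```bash
python3 - <<'E'
from h import *
i=ctrl.camera_info('scene');E=np.array(i['extrinsics']);K=np.array([[i['fx'],0,i['cx']],[0,i['fy'],i['cy']],[0,0,1]])
def pr(p):
    c=E[:3,:3]@p+E[:3,3];q=K@c;return ((q[:2]/q[2]-[240,180])*4).round()
C=np.array([.556,.2515]);a=np.radians(-10.3);X=np.array([np.cos(a),np.sin(a)]);Y=np.array([-X[1],X[0]])
for sx,sy in((1,1),(1,0),(1,-1),(-1,-1),(-1,1)): print(sx,sy,pr(np.r_[C+X*.045*sx+Y*.075*sy,.12]))
s=ctrl.get_state();p=np.array(s['position']);M=R.from_rotvec(s['tool_rot']).as_matrix();p[2]+=.039
for k in(-.03,0,.03): print('tip',k,pr(p+M[:,1]*k))
im,d=ctrl.get_image('scene');W=world('scene',d)
w=W.reshape(-1,3);m=(abs(w[:,0]-p[0])<.04)&(abs(w[:,1]-p[1])<.06)&(w[:,2]>.09)&(w[:,2]<.15)&(im.reshape(-1,3).max(1)<40)
q=w[m];print(len(q),np.percentile(q,[0,10,50,90,100],axis=0).round(3))
E
```

```text
1 1 [335. 373.]
1 0 [293. 303.]
1 -1 [255. 239.]
-1 -1 [372. 215.]
-1 1 [461. 344.]
tip -0.03 [266. 344.]
tip 0 [251. 317.]
tip 0.03 [236. 290.]
47 [[0.621 0.206 0.116]
 [0.623 0.242 0.118]
 [0.631 0.264 0.124]
 [0.639 0.267 0.132]
 [0.643 0.269 0.136]]
```

Emit:
servo_tool(
  dp=[
    [0.1,-0.17,0.15],
    [0,0,0.15],
    [0,0,0.1],
    [0,0,0.1],
    [0,0,0.1],
  ],
  yaw=[0,0,0,0,0],
)

```text
time: 13.9
position: [0.6154, 0.2414, 0.0705]
tool_rot: [-2.128, 0.191, 2.127]
ft_force: [0.0, -0.5, 0.5]
grip_width: 0.502
```

Emit:
servo_tool(
  dp=[
    [0,0,0.1],
    [0,0,0.1],
    [-0.05,0,0.1],
    [-0.1,0,0.15],
    [-0.1,0,0.15],
  ],
  yaw=[0,0,0,0,0],
)

```text
time: 14.4
position: [0.601, 0.2441, 0.0773]
tool_rot: [-2.128, 0.191, 2.126]
ft_force: [2.4, 0.3, 2.6]
grip_width: 0.504
```

```bash
python3 go.py; python3 look.py s11.png 240 180 380 320
```

```text
t 14.4 p [0.601  0.2441 0.0773] toolY -100.29 tilt -1.0 F [2.4 0.3 2.6] g 0.5
14.4 [0.601  0.2441 0.0773] [2.4 0.3 2.6]
```

View pics/s11.png

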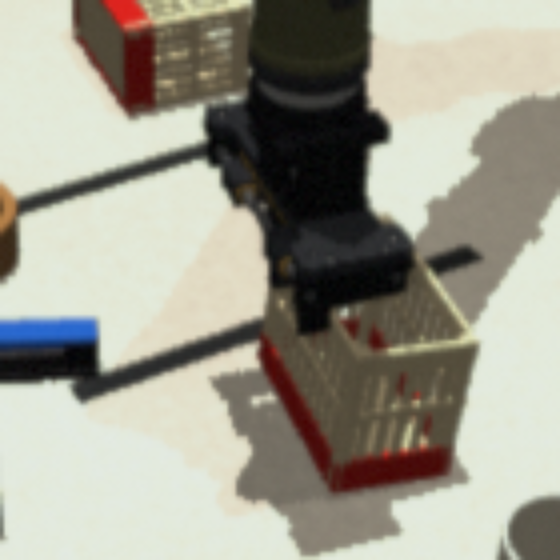

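Same state as before with the first crate; finger outside, crate starting to tip. Continue the arc.

Emit:
servo_tool(
  dp=[
    [-0.15,0,0.2],
    [-0.14,0,0.2],
    [-0.13,0,0.21],
    [-0.12,0,0.22],
    [-0.11,0,0.22],
  ],
  yaw=[0,0,0,0,0],
)

```text
time: 14.95
position: [0.5738, 0.2489, 0.0928]
tool_rot: [-2.127, 0.191, 2.129]
ft_force: [0.2, -0.2, -0.2]
grip_width: 0.495
```

Emit:
servo_tool(
  dp=[
    [-0.09,0,0.23],
    [-0.08,0,0.23],
    [-0.07,0,0.24],
    [-0.06,0,0.24],
    [-0.05,0,0.24],
  ],
  yaw=[0,0,0,0,0],
)

```text
time: 15.45
position: [0.5453, 0.2542, 0.1018]
tool_rot: [-2.128, 0.191, 2.128]
ft_force: [0.4, 0.3, 0.1]
grip_width: 0.5
```

Emit:
servo_tool(
  dp=[
    [-0.04,0,0.24],
    [-0.03,0,0.24],
    [-0.02,0,0.24],
    [-0.01,0,0.24],
    [0,0,0.2],
  ],
  yaw=[0,0,0,0,0],
)

```text
time: 15.95
position: [0.5167, 0.2594, 0.1042]
tool_rot: [-2.128, 0.191, 2.128]
ft_force: [-0.2, 0.1, 0.1]
grip_width: 0.502
```

Emit:
servo_tool(
  dp=[
    [0,0,0.2],
    [0,0,0.2],
    [0,0,0.2],
    [0,0,0],
    [0,0,0],
  ],
  yaw=[0,0,0,0,0],
)

```text
time: 16.45
position: [0.5027, 0.2619, 0.1042]
tool_rot: [-2.128, 0.191, 2.127]
ft_force: [-0.4, -0.1, 0.5]
grip_width: 0.502
```

Emit:
servo_tool(
  dp=[
    [-0.8,0,0],
    [-0.8,0,0],
    [-0.5,0,0],
    [0,0,0],
    [0,0,0],
  ],
  yaw=[0,0,0,0,0],
)

```text
time: 16.95
position: [0.5025, 0.2617, 0.1562]
tool_rot: [-2.127, 0.192, 2.128]
ft_force: [0.2, -0.1, 0.2]
grip_width: 0.504
```

```bash
python3 go.py; cat > m.py <<'E'
from h import *
import sys
for c in('scene','top'):
    im,d=ctrl.get_image(c);W=world(c,d)
    if c=='scene': save(cv2.resize(im[150:340,170:450],None,fx=2.8,fy=2.8),sys.argv[1])
    for r in ctrl.cut_out(c,'stamp')[:2]: print(c,'stamp',round(r['score'],2),np.round(r['extent']),np.median(W[r['region']],axis=0).round(3))
    w=W.reshape(-1,3)
    for ylo,yhi in((-.36,-.13),(-.12,.16),(.05,.38)):
        m=(abs(w[:,2]-.09)<.010)&(w[:,0]>.34)&(w[:,0]<.56)&(w[:,1]>ylo)&(w[:,1]<yhi)
        if m.sum()>20: r=cv2.minAreaRect(w[m][:,:2].astype(np.float32)*1000);print(c,m.sum(),np.round(r[0]),np.round(r[1]),round(r[2],1),np.round(cv2.boxPoints(r)).tolist())
E
python3 m.py s12.png
```

```text
t 16.95 p [0.5025 0.2617 0.1562] toolY -100.29 tilt -1.0 F [ 0.2 -0.1  0.2] g 0.5
scene stamp 0.83 [333. 232. 398. 295.] [0.466 0.297 0.078]
scene 717 [ 446. -244.] [160. 123.] 83.9 [[376.0, -317.0], [499.0, -330.0], [516.0, -171.0], [393.0, -158.0]]
scene 1382 [448. 272.] [155. 123.] 79.6 [[374.0, 207.0], [494.0, 185.0], [522.0, 337.0], [402.0, 359.0]]
top stamp 0.59 [180. 220. 218. 263.] [0.435 0.212 0.088]
top 1390 [ 448. -244.] [150. 120.] 83.2 [[380.0, -312.0], [499.0, -326.0], [517.0, -177.0], [398.0, -163.0]]
top 365 [445. 247.] [100. 119.] 79.5 [[378.0, 209.0], [495.0, 187.0], [513.0, 285.0], [396.0, 307.0]]
```

View pics/s12.png

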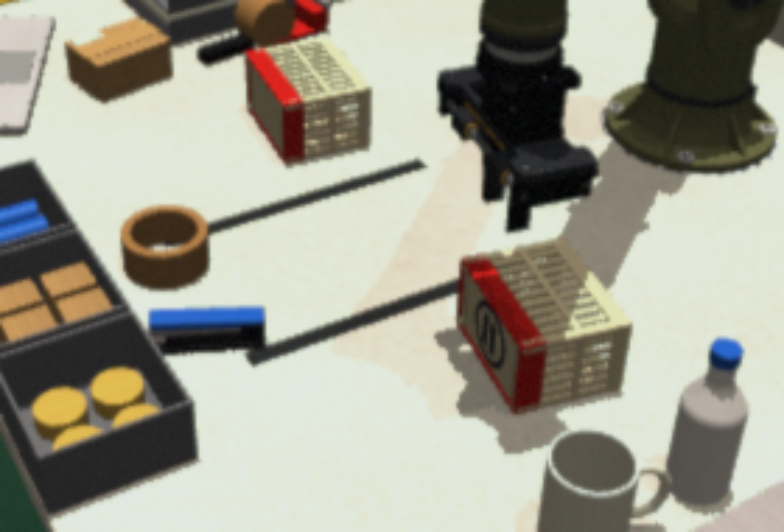

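Emit:
servo_tool(
  dp=[
    [0,0,0],
    [0,0,0],
    [0,0,0],
    [0,0,0],
    [0,0,0],
  ],
  yaw=[-1,-1,-1,-1,-1],
  fingers=0.8,
)

```text
time: 17.65
position: [0.5022, 0.2618, 0.156]
tool_rot: [2.031, 0.358, -2.033]
ft_force: [-0.4, -0.2, 0.5]
grip_width: 0.784
```

Emit:
servo_tool(
  dp=[
    [0,0,0],
    [0,0,0],
    [0,0,0],
    [0,0,0],
    [0,0,0],
  ],
  yaw=[-1,-1,-1,-1,-1],
)

```text
time: 18.15
position: [0.5023, 0.2617, 0.156]
tool_rot: [1.701, 0.794, -1.703]
ft_force: [-0.1, 0.1, 0.2]
grip_width: 0.8
```

Emit:
servo_tool(
  dp=[
    [0,0,0],
    [0,0,0],
    [0,0,0],
    [0,0,0],
    [0,0,0],
  ],
  yaw=[-1,-1,-1,-1,-1],
)

```text
time: 18.65
position: [0.5022, 0.2618, 0.156]
tool_rot: [1.336, 1.122, -1.338]
ft_force: [0.2, 0.7, 0.0]
grip_width: 0.797
```

```bash
python3 go.py .4685 .371 .1562 -10.3; python3 m.py s13.png
```

```text
t 18.65 p [0.5022 0.2618 0.156 ] toolY -10.02 tilt -1.0 F [0.2 0.7 0. ] g 0.8
yaw units 0.047
after-yaw dp units [-0.009 -2.109 -4.058]
scene stamp 0.96 [332. 234. 396. 301.] [0.464 0.298 0.077]
scene 720 [ 446. -245.] [162. 122.] 81.9 [[375.0, -317.0], [495.0, -334.0], [518.0, -174.0], [397.0, -156.0]]
scene 1371 [448. 272.] [156. 123.] 79.5 [[374.0, 206.0], [494.0, 184.0], [522.0, 337.0], [402.0, 360.0]]
top stamp 0.68 [181. 223. 219. 263.] [0.463 0.222 0.089]
top stamp 0.61 [321. 216. 373. 257.] [ 0.446 -0.246  0.089]
top 1389 [ 448. -245.] [151. 120.] 83.2 [[380.0, -312.0], [499.0, -326.0], [517.0, -177.0], [398.0, -163.0]]
top 541 [448. 245.] [ 98. 113.] 79.5 [[384.0, 207.0], [495.0, 187.0], [513.0, 283.0], [401.0, 303.0]]
```

View pics/s13.png

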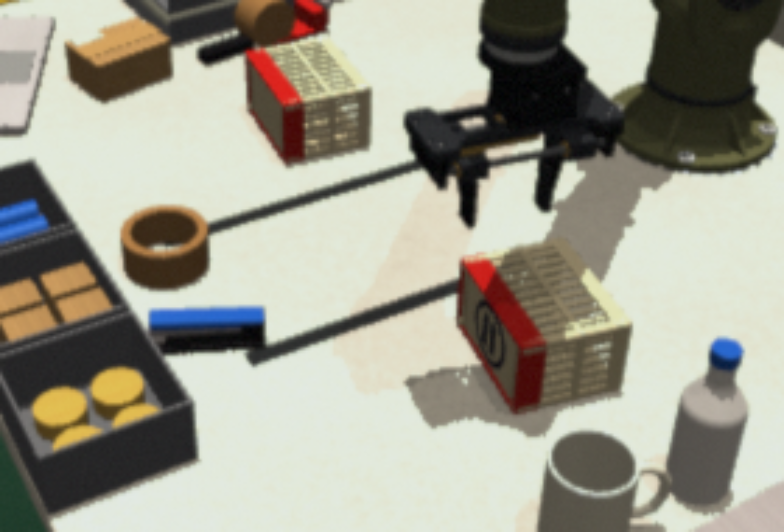

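Emit:
servo_tool(
  dp=[
    [0,-0.42,-0.82],
    [0,-0.42,-0.82],
    [0,-0.42,-0.82],
    [0,-0.42,-0.82],
    [0,-0.42,-0.82],
  ],
  yaw=[0.05,0,0,0,0],
)

```text
time: 19.35
position: [0.4694, 0.373, 0.1564]
tool_rot: [1.345, 1.115, -1.346]
ft_force: [0.1, -0.2, 0.3]
grip_width: 0.803
```

```bash
python3 go.py .4685 .371 .018 -10.3; python3 m.py s14.png;python3 - <<'E'
from h import *
im,d=ctrl.get_image('scene');W=world('scene',d)
for l in('bottle','mug'):
    r=ctrl.cut_out('scene',l)[0];q=W[r['region']];q=q[q[:,2]>.09];print(l,r['score'],np.percentile(q,[1,50,99],axis=0).round(3).tolist())
E
```

```text
t 19.35 p [0.4694 0.373  0.1564] toolY -10.71 tilt -1.0 F [ 0.1 -0.2  0.3] g 0.8
yaw units -0.069
after-yaw dp units [ 5.538 -0.02   0.084]
scene 724 [ 446. -243.] [159. 123.] 82.7 [[375.0, -315.0], [497.0, -330.0], [517.0, -172.0], [395.0, -157.0]]
scene 1302 [449. 272.] [155. 122.] 79.6 [[375.0, 207.0], [494.0, 185.0], [522.0, 337.0], [403.0, 359.0]]
top stamp 0.89 [159. 218. 217. 262.] [0.445 0.274 0.09 ]
top 1393 [ 448. -244.] [152. 120.] 83.2 [[380.0, -313.0], [499.0, -327.0], [517.0, -176.0], [398.0, -162.0]]
top 1433 [450. 272.] [151. 119.] 79.4 [[377.0, 209.0], [495.0, 187.0], [523.0, 335.0], [405.0, 357.0]]
bottle 0.81 [[0.406, 0.468, 0.091], [0.434, 0.498, 0.121], [0.453, 0.519, 0.175]]
mug 0.64 [[0.517, 0.447, 0.09], [0.56, 0.492, 0.095], [1.137, 1.066, 0.924]]
```

View pics/s14.png

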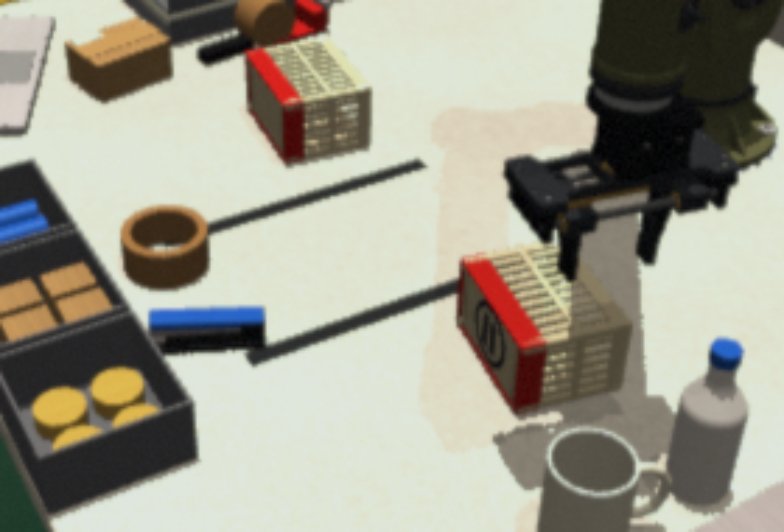

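Emit:
servo_tool(
  dp=[
    [0.9,0,0],
    [0.9,0,0],
    [0.9,0,0],
    [0,0,0],
    [0,0,0],
  ],
  yaw=[-0.05,0,0,0,0],
)

```text
time: 20.2
position: [0.4702, 0.3715, 0.0894]
tool_rot: [1.341, 1.118, -1.341]
ft_force: [-0.0, 0.0, 0.4]
grip_width: 0.802
```

Emit:
servo_tool(
  dp=[
    [0.9,0,0],
    [0.9,0,0],
    [0.9,0,0],
    [0.1,0,0],
    [0,0,0],
  ],
  yaw=[0,0,0,0,0],
)

```text
time: 20.7
position: [0.4703, 0.3726, 0.0202]
tool_rot: [1.341, 1.119, -1.34]
ft_force: [0.3, 0.9, 0.4]
grip_width: 0.797
```

```bash
python3 go.py .4665 .358 .018 -10.3; python3 m.py s15.png
```

```text
t 20.7 p [0.4703 0.3726 0.0202] toolY -10.3 tilt -1.0 F [0.3 0.9 0.4] g 0.8
yaw units -0.0
after-yaw dp units [ 0.088 -0.044  0.6  ]
scene stamp 0.73 [332. 235. 395. 298.] [0.475 0.282 0.055]
scene 715 [ 446. -245.] [165. 123.] 83.6 [[375.0, -320.0], [498.0, -334.0], [516.0, -170.0], [394.0, -157.0]]
scene 593 [452. 290.] [194. 122.] 79.1 [[374.0, 206.0], [493.0, 183.0], [530.0, 373.0], [410.0, 397.0]]
top stamp 0.61 [159. 220. 215. 263.] [0.452 0.267 0.089]
top 1389 [ 448. -244.] [151. 120.] 83.0 [[380.0, -312.0], [499.0, -326.0], [517.0, -177.0], [398.0, -162.0]]
top 1337 [450. 272.] [151. 119.] 79.4 [[377.0, 208.0], [495.0, 186.0], [522.0, 335.0], [405.0, 357.0]]
```

View pics/s15.png

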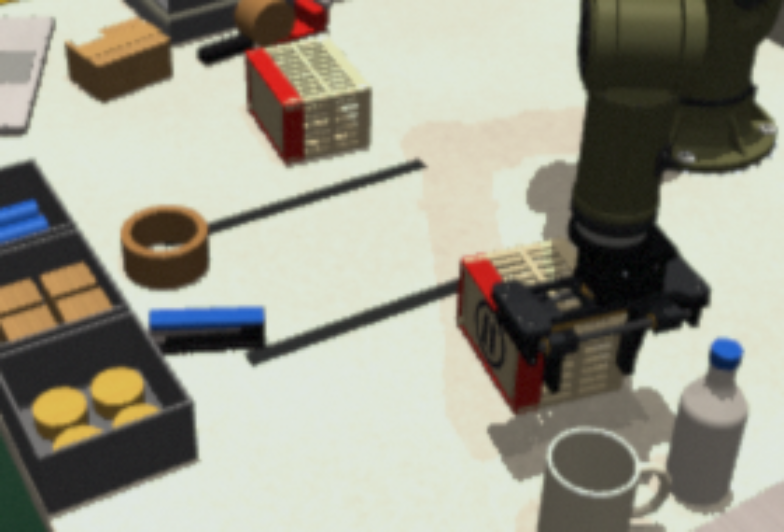

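Emit:
servo_tool(
  dp=[
    [0,0,0.2],
    [0,0,0.15],
    [0,0,0.15],
    [0,0,0.15],
    [0,0,0.15],
  ],
  yaw=[0,0,0,0,0],
)

```text
time: 21.4
position: [0.4661, 0.3528, 0.0192]
tool_rot: [1.341, 1.12, -1.339]
ft_force: [-0.0, 2.2, -0.6]
grip_width: 0.8
```

Emit:
servo_tool(
  dp=[
    [0,0,0.2],
    [0,0,0.25],
    [0,0,0.25],
    [0,0,0.25],
    [0,0,0.25],
  ],
  yaw=[0,0,0,-0.1,-0.1],
)

```text
time: 21.9
position: [0.4606, 0.3226, 0.0192]
tool_rot: [1.324, 1.131, -1.324]
ft_force: [-0.1, 1.4, 0.1]
grip_width: 0.799
```

```bash
python3 go.py; python3 m.py s16.png
```

```text
t 21.9 p [0.4606 0.3226 0.0192] toolY -9.02 tilt -1.0 F [-0.1  1.4  0.1] g 0.8
scene stamp 0.9 [329. 227. 388. 289.] [0.479 0.273 0.048]
scene 717 [ 446. -244.] [159. 123.] 83.2 [[375.0, -316.0], [497.0, -331.0], [516.0, -173.0], [394.0, -158.0]]
scene 537 [447. 249.] [178. 122.] 80.6 [[372.0, 172.0], [492.0, 152.0], [521.0, 327.0], [401.0, 347.0]]
top stamp 0.81 [175. 220. 228. 264.] [0.446 0.227 0.089]
top 1393 [ 448. -244.] [150. 120.] 83.2 [[380.0, -312.0], [499.0, -326.0], [517.0, -177.0], [398.0, -162.0]]
top 1229 [446. 238.] [153. 120.] 80.9 [[375.0, 172.0], [493.0, 153.0], [517.0, 304.0], [399.0, 323.0]]
```

View pics/s16.png

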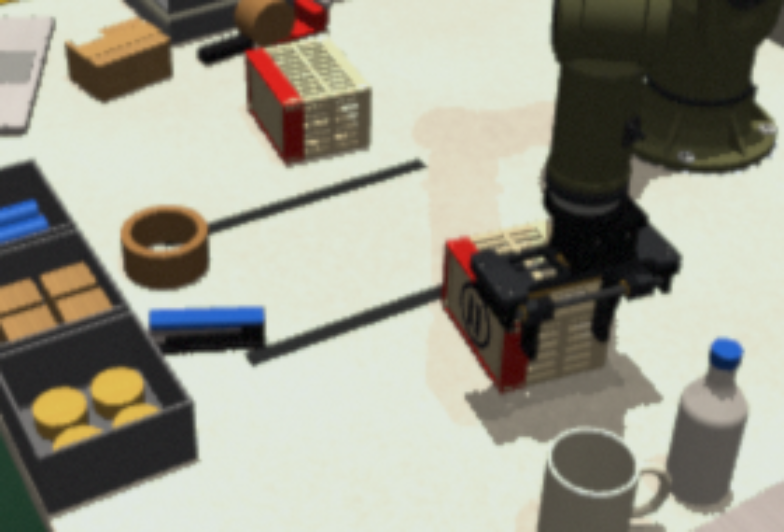

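Emit:
servo_tool(
  dp=[
    [0,0.02,0.25],
    [0,0.02,0.3],
    [0,0.02,0.3],
    [0,0.02,0.3],
    [0,0.02,0.3],
  ],
  yaw=[-0.15,-0.15,-0.15,-0.15,-0.15],
)

```text
time: 22.6
position: [0.4587, 0.2862, 0.0193]
tool_rot: [1.267, 1.171, -1.267]
ft_force: [-0.4, 2.9, 0.4]
grip_width: 0.799
```

Emit:
servo_tool(
  dp=[
    [0,0.02,0.3],
    [0,0.02,0.3],
    [0,0.02,0.3],
    [0,0.02,0.3],
    [0,0.02,0.3],
  ],
  yaw=[-0.15,-0.15,-0.15,-0.15,-0.15],
)

```text
time: 23.1
position: [0.4593, 0.2486, 0.0192]
tool_rot: [1.209, 1.209, -1.209]
ft_force: [-1.4, 2.0, 0.5]
grip_width: 0.795
```

```bash
python3 go.py; python3 m.py s17.png
```

```text
t 23.1 p [0.4593 0.2486 0.0192] toolY -0.02 tilt -1.0 F [-1.4  2.   0.5] g 0.8
scene stamp 0.94 [309. 217. 372. 275.] [0.503 0.19  0.053]
scene 711 [ 446. -244.] [159. 122.] 83.4 [[376.0, -316.0], [498.0, -330.0], [516.0, -172.0], [395.0, -158.0]]
scene 328 [457. 121.] [121.  72.] 2.2 [[395.0, 155.0], [397.0, 83.0], [518.0, 88.0], [516.0, 159.0]]
scene 543 [457. 175.] [122. 178.] 0.4 [[395.0, 264.0], [397.0, 86.0], [518.0, 87.0], [517.0, 265.0]]
top stamp 0.8 [200. 219. 248. 256.] [0.456 0.151 0.089]
top 1391 [ 448. -244.] [152. 120.] 83.2 [[380.0, -313.0], [499.0, -327.0], [517.0, -176.0], [398.0, -162.0]]
top 661 [458. 123.] [ 71. 120.] 89.7 [[398.0, 88.0], [518.0, 88.0], [519.0, 159.0], [398.0, 159.0]]
top 1198 [458. 161.] [119. 147.] 0.5 [[398.0, 234.0], [399.0, 87.0], [518.0, 88.0], [517.0, 235.0]]
```

View pics/s17.png

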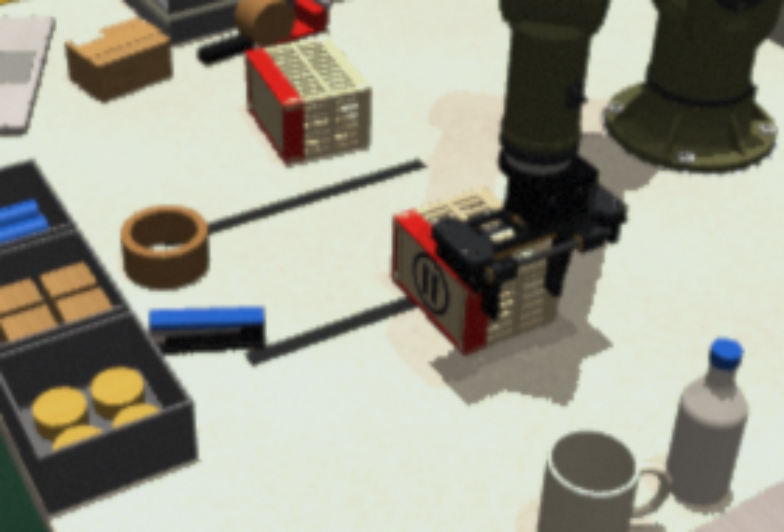

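Emit:
servo_tool(
  dp=[
    [0,0,0.3],
    [0,0,0.3],
    [0,0,0.3],
    [0,0,0.3],
    [0,0,0.3],
  ],
  yaw=[0,0,0,0,0],
)

```text
time: 23.8
position: [0.4594, 0.2111, 0.0192]
tool_rot: [1.21, 1.208, -1.21]
ft_force: [-0.8, 3.0, 0.3]
grip_width: 0.799
```

Emit:
servo_tool(
  dp=[
    [0,0,0.3],
    [0,0,0.3],
    [0,0,0.3],
    [0,0,0.3],
    [0,0,0.3],
  ],
  yaw=[0,0,0,0,0],
)

```text
time: 24.3
position: [0.4593, 0.1737, 0.0192]
tool_rot: [1.21, 1.209, -1.21]
ft_force: [0.0, 1.9, 1.3]
grip_width: 0.794
```

Emit:
servo_tool(
  dp=[
    [0,0,0.3],
    [0,0,0.3],
    [0,0,0.3],
    [0,0,0.3],
    [0,0,0.3],
  ],
  yaw=[0,0,0,0,0],
)

```text
time: 24.8
position: [0.4593, 0.1362, 0.0192]
tool_rot: [1.21, 1.209, -1.21]
ft_force: [0.3, 3.5, 1.4]
grip_width: 0.795
```

```bash
python3 go.py; python3 m.py s18.png
```

```text
t 24.8 p [0.4593 0.1362 0.0192] toolY -0.07 tilt -1.0 F [0.3 3.5 1.4] g 0.8
scene stamp 0.71 [258. 162. 302. 207.] [ 0.458 -0.206  0.073]
scene stamp 0.64 [290. 200. 352. 255.] [0.503 0.092 0.048]
scene 718 [ 446. -242.] [157. 123.] 82.5 [[375.0, -312.0], [496.0, -328.0], [517.0, -172.0], [395.0, -156.0]]
scene 445 [456.  61.] [178. 122.] 89.6 [[394.0, -27.0], [517.0, -28.0], [518.0, 150.0], [396.0, 151.0]]
scene 223 [457. 100.] [100. 122.] 89.1 [[395.0, 51.0], [517.0, 49.0], [518.0, 149.0], [396.0, 151.0]]
top stamp 0.58 [237. 216. 282. 260.] [0.46  0.038 0.09 ]
top 1393 [ 448. -244.] [151. 120.] 83.1 [[380.0, -312.0], [498.0, -326.0], [517.0, -177.0], [398.0, -162.0]]
top 1120 [458.  39.] [131. 118.] 88.9 [[398.0, -25.0], [516.0, -27.0], [519.0, 104.0], [401.0, 106.0]]
top 426 [459.  77.] [ 54. 118.] 89.2 [[400.0, 51.0], [518.0, 49.0], [518.0, 104.0], [400.0, 105.0]]
```

View pics/s18.png

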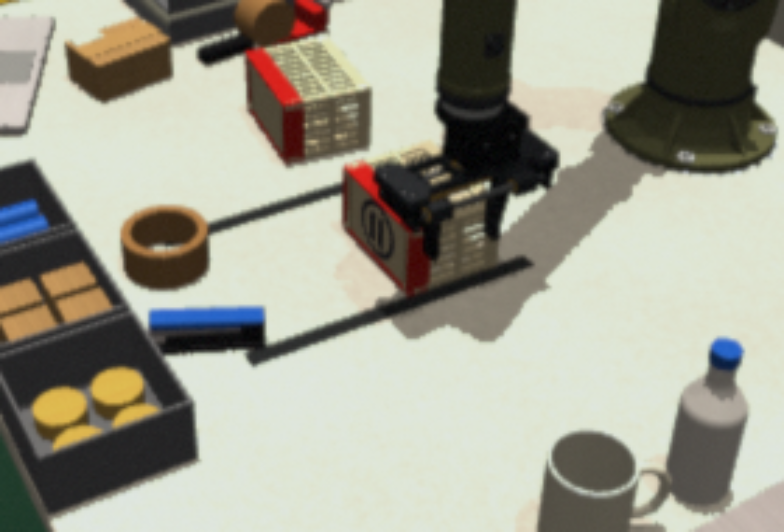

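Emit:
servo_tool(
  dp=[
    [0,0,0.3],
    [0,0,0.3],
    [0,0,0.3],
    [0,0,0.2],
    [0,0,0.15],
  ],
  yaw=[0,0,0,0,0],
)

```text
time: 25.5
position: [0.4591, 0.1046, 0.0191]
tool_rot: [1.21, 1.208, -1.211]
ft_force: [-0.5, 1.6, -0.6]
grip_width: 0.805
```

Emit:
servo_tool(
  dp=[
    [0,0,0],
    [0,0,-0.3],
    [0,0,-0.7],
    [0,0,-0.7],
    [0,0,0],
  ],
  yaw=[0,0,0,0,0],
)

```text
time: 26.0
position: [0.4591, 0.1512, 0.0195]
tool_rot: [1.208, 1.212, -1.206]
ft_force: [-0.4, -1.4, -0.2]
grip_width: 0.801
```

Emit:
servo_tool(
  dp=[
    [-1,0,0],
    [-1,0,0],
    [-1,0,-1],
    [-1,0,-1],
    [-1,0,-1],
  ],
  yaw=[0,0,0,0,0],
)

```text
time: 26.5
position: [0.4595, 0.2228, 0.1452]
tool_rot: [1.21, 1.207, -1.211]
ft_force: [-0.4, 1.0, -0.1]
grip_width: 0.797
```

Emit:
servo_tool(
  dp=[
    [0,0,-1],
    [0,0,-1],
    [0,0,-1],
    [0,0,0],
    [0,0,0],
  ],
  yaw=[0,0,0,0,0],
)

```text
time: 27.0
position: [0.4593, 0.2977, 0.1438]
tool_rot: [1.208, 1.209, -1.21]
ft_force: [-0.1, -0.6, 0.3]
grip_width: 0.793
```

```bash
python3 go.py; python3 m.py s19.png; python3 - <<'E'
from h import *
im,d=ctrl.get_image('top');save(cv2.resize(im[120:300,80:450],None,fx=2.1,fy=2.1),'t2.png')
W=world('top',d)
for l in ('tape_roll','stapler','mug','carton','tape_gun','bottle'):
    for r in ctrl.cut_out('top',l)[:1]: print(l,round(r['score'],2),np.round(r['extent']))
g=cv2.cvtColor(im,cv2.COLOR_RGB2GRAY)
m=(g<100)&(abs(W[...,2])<.01)&(W[...,0]>.34)&(W[...,0]<.75)
for a,b in((.09,.15),(-.12,-.07)):
    q=W[m&(W[...,1]>a)&(W[...,1]<b)];print(len(q),np.percentile(q,[1,50,99],axis=0).round(3).tolist())
E
```

```text
t 27.0 p [0.4593 0.2977 0.1438] toolY 0.0 tilt -1.0 F [-0.1 -0.6  0.3] g 0.79
scene stamp 0.6 [288. 198. 347. 251.] [0.473 0.047 0.074]
scene 718 [ 446. -244.] [163. 123.] 83.3 [[375.0, -318.0], [498.0, -333.0], [517.0, -171.0], [394.0, -156.0]]
scene 1000 [456.  19.] [154. 125.] 89.5 [[393.0, -57.0], [518.0, -58.0], [519.0, 96.0], [395.0, 97.0]]
scene 359 [457.  74.] [122.  46.] 0.1 [[396.0, 96.0], [396.0, 50.0], [518.0, 51.0], [518.0, 97.0]]
top stamp 0.7 [240. 220. 291. 256.] [0.459 0.019 0.09 ]
top 1392 [ 448. -244.] [151. 120.] 83.3 [[380.0, -312.0], [499.0, -326.0], [517.0, -176.0], [398.0, -162.0]]
top 1366 [458.  18.] [148. 118.] 89.0 [[398.0, -54.0], [516.0, -56.0], [518.0, 91.0], [400.0, 93.0]]
top 403 [459.  71.] [ 42. 118.] 89.4 [[400.0, 51.0], [518.0, 50.0], [518.0, 91.0], [400.0, 93.0]]
tape_roll 0.71 [276. 143. 302. 172.]
stapler 0.75 [235. 137. 260. 173.]
mug 0.78 [109. 197. 143. 216.]
carton 0.88 [401. 169. 438. 211.]
tape_gun 0.73 [403. 224. 432. 288.]
518 [[0.369, 0.122, -0.004], [0.546, 0.134, 0.002], [0.714, 0.142, 0.009]]
401 [[0.368, -0.107, -0.004], [0.543, -0.099, 0.002], [0.699, -0.091, 0.008]]
```

View pics/s19.png

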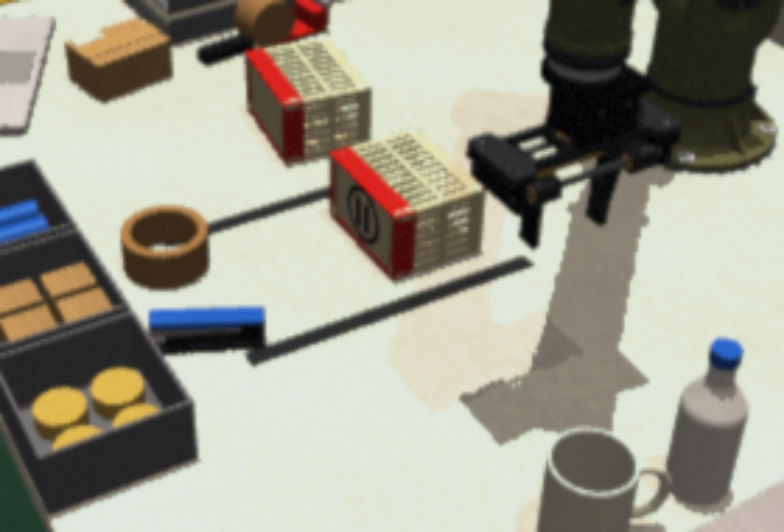

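```bash
ls pics/t2.png
```

```text
pics/t2.png
```

View pics/t2.png

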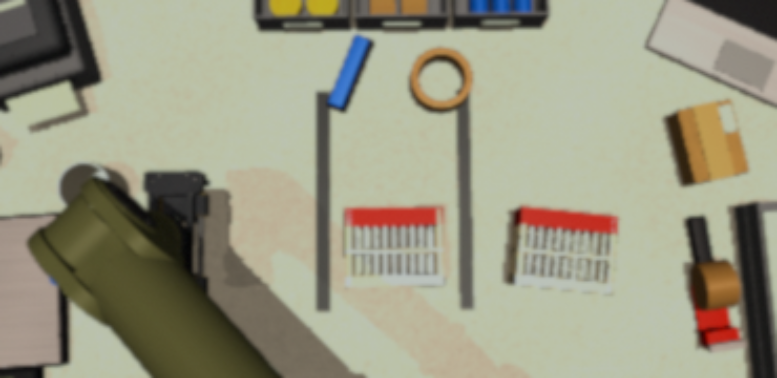

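```bash
python3 -c "
from bench import ctrl
print(ctrl.close_job())"
```

```text
the job is handed in; nothing more can be done
None
```

The job is done and handed in at about 27 s. I tipped both crates towards the robot with the fingertips. The stamped crate was the one on the left, and I pushed it by its left end wall into the dispatch lane; the bare one lies where it fell.

**Last checks:**
- **Stamped crate:** the cameras put it lying at about x 0.40–0.52, y −0.057 to +0.094. The tape's inner edges are at about y −0.088 and +0.122, and the tape starts at about x 0.365. That leaves about 3 cm free on each side. Its stamped base faces away from the robot.
- **Other crate:** it measured the same after the push as when it fell.
- **Other things on the desk:** the tape roll, stapler, carton and tape gun show no movement in the last top picture. The arm partly hid the mug and fully hid the bottle there; in the scene picture both stand where they were.
- **Forces:** readings at the end of each move stayed below 5 N.

**Disagreements:**
- **Fingertip height:** the cameras showed the fingertips about 39 mm above the reported TCP. My first approach therefore passed over the first crate without touching it, and I allowed for the offset from then on.
- **Stamp detector:** it also reported a stamp on the bare crate in a few pictures (score up to 0.71). The pictures show a plain base, and the ring with its two bars is clearly visible only on the crate in the lane.

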